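# Empty the finishing-media hopper into the catch pan

## Task

Empty the finishing-ball hopper: put the catch pan centrally beneath the spout, and only then draw the slide gate out until it is hard against its end stop, so that all four balls drop into the pan. Leave the gate fully out, the pan standing there with the balls in it, and the other tools where they lie.

Things in the scene. Friction and masses are not known exactly. Their poses are not given: they have to be found in the camera images.
- hopper: fixed hopper: grey sheet-steel V trough, mouth 200 mm (x) by 84 mm (y), open on top, rim 249 mm up; its +y and -y ends are upright, 45 mm from the middle. Two uprights (y +-30 mm) and a foot carry it, 130 to 200 mm off on its +x side; below, the other three sides are open. Origin on the bench right under the spout's middle; z up, y the way the gate is drawn out
- spout (a point): middle of the lower mouth of the spout below the hopper and its gate: 76 x 76 mm inside, 85 mm above the bench; nothing but the stand hangs lower. Axes as the hopper's
- gate (a joint): how far the slide gate is drawn out, m: 0 shut, 0.085 at its end stop. It slides level along the hopper's +y with 4 N of friction and stays where left; stop pins on its edges meet the ends of the guide-rail slots. The rails flank it 43 to 55 mm from its midline, reach 160 mm out from the spout's middle and stand 8 mm or less above its face
- gate_lip (a point): mid inner (hopper-side) face of the gate's upturned pull lip; moves with the gate, axes as the hopper's. Lip: upright plate 76 mm wide (x), 4 mm thick, with a 10 mm round hem on top that overhangs 3 mm each side. The point is 21 mm above the gate's flat face, 27 mm below the hem's top. Shut, it is 136 mm from the spout's middle, with 90 mm of bare gate between lip and hopper end
- pan_mid (a point): middle of the loose open aluminium catch pan, half-way up. Pan 160 mm (its x) by 240 mm (its y), 55 mm high outside, walls and floor 4 mm, a 6 mm bead round the rim, about 0.55 kg. It starts on the bench off to the hopper's -y side, its long way (y) roughly along the hopper's y
- ball1_center (a point): the centre of one of four white ceramic finishing balls, 32 mm across, lying in the hopper on the shut gate
- ball2_center (a point): the centre of one of four white ceramic finishing balls, 32 mm across, lying in the hopper on the shut gate
- ball3_center (a point): the centre of one of four white ceramic finishing balls, 32 mm across, lying in the hopper on the shut gate
- ball4_center (a point): the centre of one of four white ceramic finishing balls, 32 mm across, lying in the hopper on the shut gate
- mallet: bystander: soft-faced mallet with a wooden handle, 260 mm long, lying; origin on its underside
- jaw1: bystander: white fibre vise-jaw cover, a 120 mm long angle, lying low below the gate's outer end; origin on its underside
- jaw2: bystander: second vise-jaw cover, the same; origin on its underside
- file: bystander: flat file with a wooden handle, 285 mm long; origin on its underside
- block: bystander: square steel bench block, 80 x 80 x 22 mm; origin on its underside
- tin: bystander: round polish tin, 86 mm across, 42 mm high; origin on its underside
- bangle: bystander: plain bangle ring, 68 mm across, 16 mm high, lying flat; origin on its underside

How it is judged (in metres and radians):
On the way, in this order (a step that is already met when the one before it is completed fails the run):
1. the pan stands below the spout while the gate is still shut (x of pan_mid in the frame of spout between -0.04 and 0.04 m and y of pan_mid in the frame of spout between -0.07 and 0.07 m and angle between pan_mid's own z axis and vertical below 0.1 rad and height (world z) of pan_mid below 0.04 m and value of joint gate below 0.012 m), for 0.2 s.
2. the gate is drawn out to its end stop (value of joint gate above 0.081 m), for 0.2 s.
At the end, for the whole second after the job is handed in: the gate is out to its end stop (within 4 mm); the pan stands flat on the bench, its middle within 40 mm (across the gate's travel) and 70 mm (along it) of the spout's middle; all four balls lie in the pan (value of joint gate above 0.081 m and x of pan_mid in the frame of spout between -0.04 and 0.04 m and y of pan_mid in the frame of spout between -0.07 and 0.07 m and angle between pan_mid's own z axis and vertical below 0.1 rad and height (world z) of pan_mid below 0.04 m and x of ball1_center in the frame of pan_mid between -0.08 and 0.08 m and y of ball1_center in the frame of pan_mid between -0.12 and 0.12 m and z of ball1_center in the frame of pan_mid between -0.02 and 0.02 m and x of ball2_center in the frame of pan_mid between -0.08 and 0.08 m and y of ball2_center in the frame of pan_mid between -0.12 and 0.12 m and z of ball2_center in the frame of pan_mid between -0.02 and 0.02 m and x of ball3_center in the frame of pan_mid between -0.08 and 0.08 m and y of ball3_center in the frame of pan_mid between -0.12 and 0.12 m and z of ball3_center in the frame of pan_mid between -0.02 and 0.02 m and x of ball4_center in the frame of pan_mid between -0.08 and 0.08 m and y of ball4_center in the frame of pan_mid between -0.12 and 0.12 m and z of ball4_center in the frame of pan_mid between -0.02 and 0.02 m); the robot touches nothing.
It fails at once if a bystander is shifted by more than 40 mm (distance of any of mallet, jaw1, jaw2, file, block, tin, bangle from where it was at the start of the episode above 0.04 m).
It also fails if it takes over 53 s, if anything falls off the work surface, if the arm or the gripper's body presses on something with over 40 N, if the wrist force passes 120 N, or if a joint passes its speed limit or range.

## Robot

A 6-joint arm with a two-finger parallel gripper is mounted at the origin on the work surface. World frame = base frame: x ahead of the robot, y to its left, z up, the work surface at z = 0. Lengths are in mm, angles in rad, forces in N, time in s.
With the tool pointing down it reaches from about 350 to 925 mm from the base axis. Payload 6.4 kg.
Tool frame: the origin (TCP) lies midway between the tips of the shut fingers; the grasp point (between the pads) lies 19 mm behind it; z points along the fingers, y is the direction in which the jaws open and shut (so a half turn about z gives the same grasp; the last joint's range is limited). The gripper opens to 85 mm and grips with 20 to 120 N. Pads are 22 mm wide; open, the fingers measure 114 mm over their backs; the gripper's body (76 mm by 85 mm) begins 54 mm behind the grasp point. The pads swing forward as they close: fully open they stand 13 mm farther back than shut.
Start: joints at [1.087, 0.245, 1.558, -0, 1.339, -0.174], TCP at [198.161, 619.068, 201.59] pointing down, gripper open.
Joint ranges: [-3.13, 3.13], [-1.02, 2.26], [0.13, 2.54], [-0.95, 4.09], [0.21, 2.88], [-2.74, 2.74]. Speed limits (rad/s): [2.57, 2.57, 3.14, 3.14, 3.14, 3.14].

## Interface

Orientations are given as a unit quaternion [x, y, z, w].
In Python, from station import arm, solver, state, cams gives the robot as it stands. Calls block until the motion is done:
- arm.move_to(position, orientation): joint-space move of the TCP to a pose.
- arm.movel(position, frame=None, rate=150): straight line of the TCP; frame=None keeps the orientation; rate is the mean speed in mm/s.
- arm.goto_joints(angles): joint-space move.
- arm.command_gripper(opening, grasp_force=None): finger opening in mm; grasp_force is the grip in N (None keeps the last); returns when the fingers have stopped.
- arm.dwell(seconds).
- solver.inverse_kinematics(position, orientation): joint angles nearest the present ones, or None.
- state(): the state.
- cams.read_camera(name): name is "scene" or "top" or "wrist"; returns a dict with "color" (400x640x3 uint8, red, green, blue), "depth" (400x640 float32, mm along the optical axis (not along the pixel's ray), 0 where there is no reading), "mtx" (3x3 intrinsics, pixels), "k1" (the pictures are not rectified: a ray, as slopes to the right and down, at radius r is drawn at 1 + k1 r^2 times it, then the intrinsics apply), "eye" and "orientation" of the camera in the world. Camera axes: x right, y down, z forward; pixel columns grow to the right and rows downward; lengths in mm; the calibration is good to about 2 mm. A picture is of the moment at which its call begins.
A pose or a line that the arm cannot do raises arm.IKError and nothing moves.
- arm.close_job(): hands the job in, once; it reports no verdict.
The state is a dict: "t": time; "q": joint angles; "joint_vel": joint speeds; "joint_torque": joint torques, N m; "position": TCP position; "orientation": TCP orientation; "wrist_force": force on the tool from outside, world axes, zero at the start; "ft_torque": the same for the moment, N m; "finger_gap": finger opening in mm.
Only numpy, scipy, OpenCV 4.12 (cv2) and the standard library are available. Lean on these libraries where they do the work, as an engineer would, in place of code of your own. Each camera call takes 0.05 s, during which the arm holds its last target. There are 200 camera calls.

## Working session

There is one attempt and no reset: what is moved stays moved. The work goes in short steps, each a Python script; the robot and the scene stay as the last script left them, time stands still between calls to the robot, and variables do not carry over. Pictures are saved under pics/ and viewed, about 8 in all and at most 12, crops included, and the job is handed in when it is done.

```bash
ls; mkdir -p pics; cat > h.py <<'E'
import numpy as np, cv2
from scipy.spatial.transform import Rotation as R
from station import arm, solver, state, cams
def cloud(c):
    "world xyz (mm) per pixel"
    h,w=c["depth"].shape
    u,v=np.meshgrid(np.arange(w),np.arange(h))
    p=np.stack([u,v],-1).reshape(-1,1,2).astype(np.float64)
    n=cv2.undistortPoints(p,np.array(c["mtx"],float),np.array([c["k1"],0,0,0.]))[:,0]
    d=c["depth"].reshape(-1,1)
    P=np.c_[n*d,d]
    W=R.from_quat(c["orientation"]).apply(P)+np.array(c["eye"])
    W[d[:,0]==0]=np.nan
    return W.reshape(h,w,3)
def save(c,name):
    cv2.imwrite("pics/"+name,c["color"][:,:,::-1])
E
python3 - <<'E'
from h import *
import pickle
for n in ("scene","top"):
    c=cams.read_camera(n); save(c,n+".png"); pickle.dump(c,open(n+".pkl","wb")); print(n,c["eye"],c["k1"],c["orientation"],c["mtx"])
s=state();print(s["t"],s["position"],s["orientation"],s["finger_gap"])
E
```

```text
pics
scene [1273.62287179  103.65056001  663.13465739] -0.005242424261995465 [ 0.60958478  0.65819694 -0.32122835 -0.30330765] [[367.57687188   0.         317.05142181]
 [  0.         367.57687188 203.65739747]
 [  0.           0.           1.        ]]
top [ 293.50455619   78.07299143 1235.29705551] 0.008560546421216703 [-0.68931861  0.71502876 -0.08142482  0.08332901] [[509.89666595   0.         318.89000846]
 [  0.         509.89666595 200.10811083]
 [  0.           0.           1.        ]]
0.1 [197.90169871 618.55332855 200.57030942] [ 1.54293181e-01  9.88024714e-01 -8.38058380e-04 -2.75745957e-04] 85.33259437019409
```

View pics/scene.png

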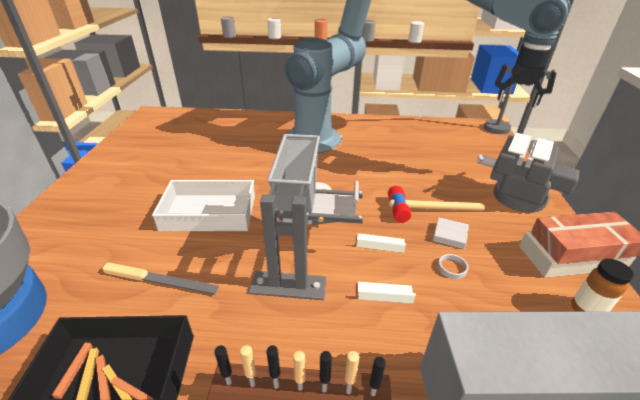

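View pics/top.png

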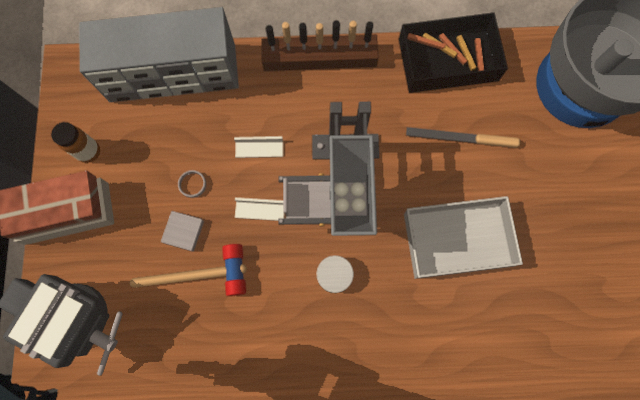

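The top view (image up = +x, left = +y) shows the hopper rim at about (330–377, 136–234), the gate lip at (283,200), the pan at (407–521, 199–277), the tin at (335,273) and a jaw cover under the lip at (260,209). Next I'll turn these into positions with the depth data.

```bash
python3 - <<'E'
from h import *
import pickle
c=pickle.load(open("top.pkl","rb")); W=cloud(c); Z=W[...,2]
s=pickle.load(open("scene.pkl","rb")); S=cloud(s).reshape(-1,3)
def rect(P,n):
    r=cv2.minAreaRect(P[:,:2].astype(np.float32)); print(n,len(P),np.round(r[0],1),np.round(r[1],1),round(r[2],2),"z",np.round(np.percentile(P[:,2],[5,50,95]),1))
def sub(u0,u1,v0,v1,z0,z1): 
    P=W[v0:v1,u0:u1].reshape(-1,3); return P[(P[:,2]>z0)&(P[:,2]<z1)]
rect(sub(395,530,190,285,46,70),"panrim")
rect(sub(395,530,190,285,-3,70),"pan all>");
rect(sub(320,385,128,240,238,262),"hopper rim")
rect(sub(270,340,165,235,125,175),"lip")
rect(sub(270,340,165,235,85,124),"gate/rails")
rect(sub(300,365,245,300,20,70),"tin")
rect(sub(230,285,195,225,6,60),"jaw near")
rect(sub(230,290,130,165,6,60),"jaw far")
rect(sub(210,255,235,300,15,60),"mallet head")
# scene: same
def ss(x0,x1,y0,y1,z0,z1):
    m=(S[:,0]>x0)&(S[:,0]<x1)&(S[:,1]>y0)&(S[:,1]<y1)&(S[:,2]>z0)&(S[:,2]<z1); return S[m]
rect(ss(50,450,-500,-100,46,70),"S pan")
rect(ss(200,550,-100,100,238,262),"S hopper")
rect(ss(200,550,50,250,125,180),"S lip")
for v in range(170,236,6): print(v,[int(x) if x==x else -1 for x in Z[v,274:340:4]])
x=W[200,274:340:4];print(np.round(x[:, :2],0).tolist())
E
```

```text
panrim 1005 [ 475.7 -257.8] [164.2 246.3] 4.99 z [48.9 56.3 60.5]
pan all> 12069 [ 484.1 -273.5] [342.  233.4] 87.83 z [-2.   2.9 55.6]
hopper rim 1153 [568.2   8.7] [ 90.2 226.4] 88.7 z [243.  247.6 251.1]
lip 476 [560.7  97.7] [135.5 130.3] 89.08 z [125.7 152.3 168.2]
gate/rails 2186 [561.5 100.3] [139.1 119.6] 87.8 z [113.3 117.8 122.8]
tin 1069 [400.1  47.3] [84.  83.7] 88.19 z [37.8 41.6 45.3]
jaw near 516 [564.5 225.2] [121.8  56.7] 78.9 z [ 6.3  8.9 29.1]
jaw far 544 [728.9 223.1] [141.1  79. ] 85.37 z [ 6.2  8.9 29.4]
mallet head 1145 [419.  297.8] [119.2  83.7] 2.26 z [26.7 40.7 48.5]
S pan 379 [ 425.9 -262.6] [ 62.9 243.5] 4.01 z [46.9 53.6 57.9]
S hopper 277 [503.3   8.3] [89.4 92.1] 88.52 z [238.9 246.9 249.1]
S lip 22 [538.3 148.8] [ 7.5 21.9] 88.81 z [162.7 164.4 166.2]
170 [4, -4, 5, 0, 1, 0, -2, 0, -3, 0, -1, 0, 1, -2, 247, 156, 156]
176 [-4, -5, 119, 120, 120, 123, 121, 123, 121, 122, 123, 124, 116, 124, 243, 139, 133]
182 [1, 111, 112, 167, 117, 115, 118, 119, 117, 119, 116, 119, 118, 118, 242, 121, 119]
188 [1, -1, 0, 164, 117, 117, 116, 115, 119, 118, 115, 116, 12
[... 166 characters left out ...]
4, 109, 117, 246, 119, 140]
206 [9, 11, 5, 165, 114, 118, 114, 116, 116, 118, 118, 110, 117, 116, 246, 113, 145]
212 [3, 5, 4, 164, 118, 118, 115, 114, 112, 115, 120, 121, 118, 117, 116, 247, 118]
218 [5, 5, 4, 120, 119, 116, 117, 118, 124, 122, 125, 121, 118, 123, 120, 246, 138]
224 [3, 116, 112, 110, 114, 113, 109, 113, 113, 110, 108, 110, 120, 108, 1, 247, 180]
230 [-1, -2, 0, -4, -1, 0, 0, 5, -2, -6, -1, 0, -2, 0, -3, 248, 222]
[[592.0, 188.0], [591.0, 178.0], [591.0, 168.0], [551.0, 147.0], [563.0, 142.0], [562.0, 132.0], [562.0, 123.0], [561.0, 114.0], [560.0, 105.0], [560.0, 96.0], [560.0, 87.0], [560.0, 78.0], [561.0, 69.0], [559.0, 60.0], [528.0, 54.0], [558.0, 42.0], [553.0, 34.0]]
```

```bash
cat >> h.py <<'E'
def down(yaw):
    "tool z down, tool y at angle yaw (rad) from world +y"
    y=np.array([-np.sin(yaw),np.cos(yaw),0]); z=np.array([0,0,-1.])
    return R.from_matrix(np.c_[np.cross(y,z),y,z]).as_quat()
E
python3 - <<'E'
from h import *
import pickle
c=pickle.load(open("top.pkl","rb")); W=cloud(c)
P=W.reshape(-1,3)
def box(x0,x1,y0,y1,z0,z1):
    m=(P[:,0]>x0)&(P[:,0]<x1)&(P[:,1]>y0)&(P[:,1]<y1)&(P[:,2]>z0)&(P[:,2]<z1); return P[m]
def line(Q,n,i): # fit coord i vs other
    j=1-i; k=np.ones(len(Q),bool)
    for _ in range(3):
        a=np.polyfit(Q[k,j],Q[k,i],1); r=Q[:,i]-np.polyval(a,Q[:,j]); k=abs(r)<4
    print(n,k.sum(),"slope",round(a[0],4),"range",np.round([Q[k,j].min(),Q[k,j].max()],1),"mid",np.round([Q[k,i].mean(),Q[k,j].mean()],1)); return a
line(box(450,640,40,65,241,258),"rim +y",1)
line(box(450,640,-50,-25,241,258),"rim -y",1)
line(box(440,475,-35,50,241,258),"rim -x",0)
line(box(640,680,-35,50,241,258),"rim +x",0)
line(box(500,620,125,165,155,175),"lip hem",1)
line(box(505,517,60,140,119,130),"rail-x",0)
line(box(603,617,60,140,119,130),"rail+x",0)
print("pan")
line(box(370,400,-365,-150,47,65),"pan-x",0)
line(box(535,575,-365,-150,47,65),"pan+x",0)
line(box(400,540,-400,-350,47,65),"pan-y",1)
line(box(400,540,-170,-110,47,65),"pan+y",1)
Q=box(380,580,-400,-110,47,65);print(Q[:,:2].min(0),Q[:,:2].max(0))
J=box(480,640,150,320,5,60);print("jaw",len(J),J[:,:2].min(0),J[:,:2].max(0))
for z in (1,2):
  pass
for yw in (0.087,0.087+np.pi):
  for p in ([486,-376,22],[561,-130,22],[561,145,125]): print(yw,p,np.round(solver.inverse_kinematics(p,down(yw)) if solver.inverse_kinematics(p,down(yw)) is not None else [0],2))
E
```

```text
rim +y 339 slope -0.0163 range [457.  639.8] mid [ 50.3 545.6]
rim -y 341 slope -0.0258 range [455.4 639.5] mid [-31.1 544.9]
rim -x 163 slope -0.009 range [-33.2  49.4] mid [459.    8.2]
rim +x 158 slope 0.0342 range [-34.8  49.1] mid [657.9   8. ]
lip hem 136 slope -0.02 range [524.7 601. ] mid [148.2 562.2]
rail-x 107 slope 0.0283 range [ 60.1 140. ] mid [511.6  99.8]
rail+x 101 slope 0.0211 range [ 60.7 139.8] mid [610.5 101.3]
pan
pan-x 170 slope -0.0797 range [-319.9 -150.8] mid [ 393.2 -227.1]
pan+x 270 slope -0.0855 range [-363.9 -150.9] mid [ 553.5 -257.8]
pan-y 212 slope 0.0754 range [405.3 539.9] mid [-376.3  473.6]
pan+y 152 slope 0.0852 range [400.5 539.4] mid [-137.7  468.8]
[ 384.01975919 -386.3983587 ] [ 565.90392973 -128.67519388]
jaw 682 [480.7089543  152.41100915] [632.98806902 318.28051277]
0.087 [486, -376, 22] [-0.84  0.38  1.75 -0.    1.01 -2.5 ]
0.087 [561, -130, 22] [-0.42  0.3   1.85 -0.    0.99 -2.08]
0.087 [561, 145, 125] [ 0.06  0.16  1.8  -0.    1.18 -1.6 ]
3.2285926535897933 [486, -376, 22] [-0.84  0.38  1.75 -0.    1.01  0.64]
3.2285926535897933 [561, -130, 22] [-0.42  0.3   1.85 -0.    0.99  1.06]
3.2285926535897933 [561, 145, 125] [ 0.06  0.16  1.8  -0.    1.18  1.54]
```

```bash
python3 - <<'E'
from h import *
t0=state()["t"]
arm.movel([198,618,400],rate=250)
arm.move_to([484.3,-374.6,380],down(np.pi+0.082))
arm.command_gripper(60,60)
arm.movel([484.3,-374.6,90],rate=200)
c=cams.read_camera("wrist"); save(c,"w1.png")
arm.movel([484.3,-374.6,24],rate=100)
s=state();print(s["t"],s["position"],s["wrist_force"])
arm.command_gripper(0,60)
s=state();print(s["t"],s["position"],s["wrist_force"],s["finger_gap"])
E
```

```text
7.4667 [ 484.69098894 -375.0077073    24.50272945] [ 0.4126675   0.44068463 -0.07508755]
8.0583 [ 484.50142177 -374.8923848    24.38240866] [-0.71078063 -0.09738515  2.01860431] 0.8411052690038672
```

View pics/w1.png

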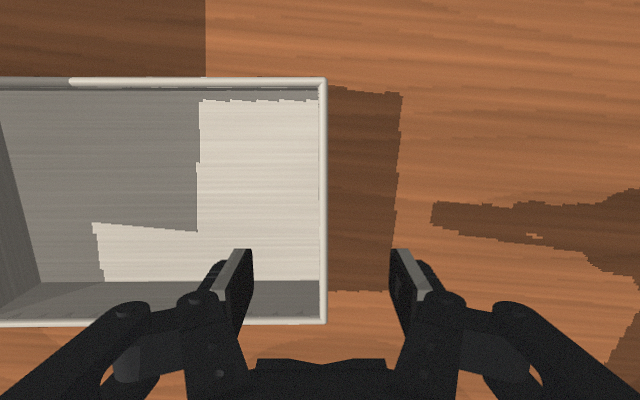

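The open fingers straddle the pan's end wall (column 323), but the gap now reads 0.8 mm against a 4 mm wall. I'll look again before dragging.

```bash
python3 - <<'E'
from h import *
c=cams.read_camera("scene"); a=c["color"][150:300,80:300]; b=cams.read_camera("wrist")["color"]
a=cv2.resize(a,None,fx=2.2,fy=2.2,interpolation=cv2.INTER_CUBIC)
b=cv2.resize(b,None,fx=.5,fy=.5)
o=np.zeros((330+200,484,3),np.uint8); o[:330]=a[:330]; o[330:,:320]=b
cv2.imwrite("pics/g.png",o[:,:,::-1]); print(state()["finger_gap"])
E
```

```text
0.6653433329698777
```

View pics/g.png

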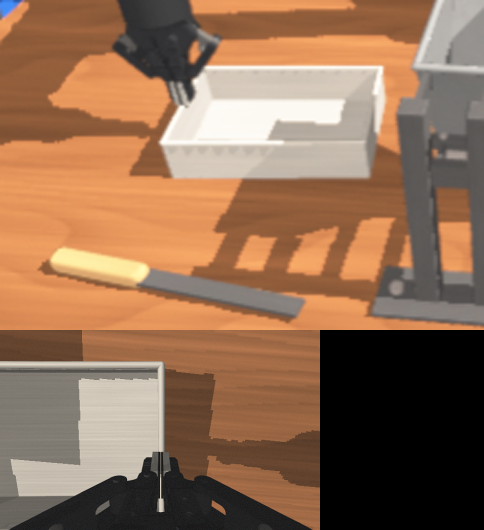

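The wall is pinched between the pads, so the low gap reading is probably finger compliance. I'll drag the pan now.

```bash
python3 - <<'E'
from h import *
import pickle
q=down(np.pi-0.022)
def rep(n): s=state();print(n,round(s["t"],2),np.round(s["position"],1),np.round(s["wrist_force"],1),round(s["finger_gap"],2))
arm.movel([555.0,-310,25],q,rate=70); rep("a")
arm.movel([555.9,-119,25],q,rate=80); rep("b")
c=cams.read_camera("top"); save(c,"top2.png"); pickle.dump(c,open("top2.pkl","wb"))
E
```

```text
a 9.68 [ 554.8 -310.2   25. ] [-0.4  0.5  0.4] 0.34
b 12.22 [ 555.8 -119.    24.9] [ 1.2 -1.6  1.9] -0.0
```

View pics/top2.png

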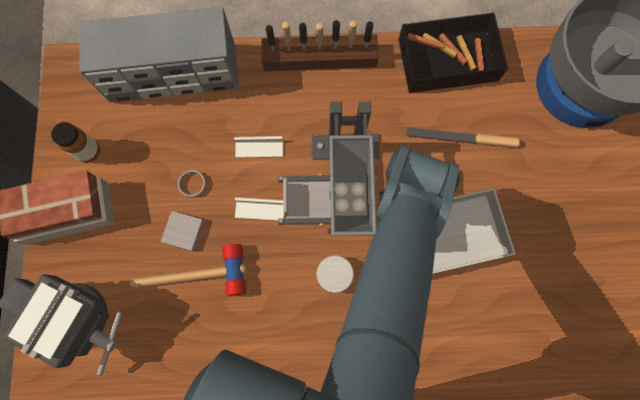

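The pinch slipped: the pan (corners about (497,192) and (513,257)) stayed near its start, about 20 mm along, and the fingers are now inside it. I'll withdraw, measure the pan again, and push it instead with the two open fingertips 85 mm apart, which is stable.

```bash
cat >> h.py <<'E'
def rep(n=""):
    s=state();print(n,round(s["t"],2),np.round(s["position"],1),np.round(s["wrist_force"],1),round(s["finger_gap"],2))
def pan(y0,y1,cam="top",x0=370,x1=660):
    P=cloud(cams.read_camera(cam)).reshape(-1,3)
    m=(P[:,0]>x0)&(P[:,0]<x1)&(P[:,1]>y0)&(P[:,1]<y1)&(P[:,2]>47)&(P[:,2]<63)
    r=cv2.minAreaRect(P[m][:,:2].astype(np.float32)); print("pan",m.sum(),np.round(r[0],1),np.round(r[1],1),round(r[2],2)); return P[m]
E
python3 - <<'E'
from h import *
arm.movel([555,-125,160],rate=250)
arm.move_to([330,-330,200],down(np.pi+0.08)); arm.command_gripper(85)
P=pan(-420,-90); rep()
for z in (0.08,np.pi/2+.08,-np.pi/2+.08):
  for p in ([360,-250,20],[480,-400,10],[556,-140,10]):
    q=solver.inverse_kinematics(p,down(z)); print(round(z,2),p,None if q is None else np.round(q,2))
import pickle; pickle.dump(P,open("P.pkl","wb"))
c=cams.read_camera("top"); cv2.imwrite("pics/top3.png",cv2.resize(c["color"][120:300,220:560],None,fx=2,fy=2)[:,:,::-1])
E
```

```text
pan 968 [ 486.2 -238.1] [164.1 247.3] 10.75
 14.97 [ 330. -330.  200.] [-0.1 -1.  -0.2] 85.14
0.08 [360, -250, 20] [-0.87  0.01  2.19 -0.    0.94 -2.52]
0.08 [480, -400, 10] [-0.88  0.42  1.72 -0.    1.   -2.53]
0.08 [556, -140, 10] [-0.44  0.32  1.86 -0.    0.97 -2.1 ]
1.65 [360, -250, 20] [-0.87  0.01  2.19 -0.    0.94  2.19]
1.65 [480, -400, 10] [-0.88  0.42  1.72 -0.    1.    2.19]
1.65 [556, -140, 10] [-0.44  0.32  1.86 -0.    0.97  2.62]
-1.49 [360, -250, 20] [-0.87  0.01  2.19 -0.    0.94 -0.95]
-1.49 [480, -400, 10] [-0.88  0.42  1.72 -0.    1.   -0.96]
-1.49 [556, -140, 10] [-0.44  0.32  1.86 -0.    0.97 -0.52]
```

View pics/top3.png

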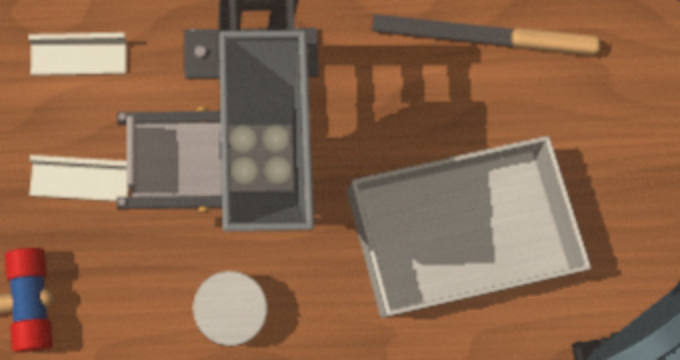

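The pan is at (486,-238), yaw 0.188, and everything else is where it was. I'll push it +x with its yaw squared up, then +y.

```bash
python3 - <<'E'
from h import *
arm.move_to([362,-242,110],down(np.pi-0.022))
arm.movel([362,-242,8],rate=150); rep("down")
arm.movel([464,-244,8],rate=60); rep("pushed")
arm.movel([440,-244,8],rate=200); arm.movel([440,-244,120],rate=250)
arm.move_to([500,-445,120],down(-np.pi/2-0.022))
pan(-440,-90); rep()
E
```

```text
down 16.43 [ 362.7 -243.3    9.1] [ 0.  -0.7  0.5] 85.01
pushed 18.28 [ 463.4 -243.2    7.3] [-5.3  1.1  1.6] 84.96
pan 964 [ 552.  -256.1] [247. 165.] 88.58
 20.73 [ 499.9 -444.4  119.4] [ 0.9  0.2 -0.7] 84.87
```

```bash
python3 - <<'E'
from h import *
q=down(-np.pi/2-0.022)
arm.move_to([549,-412,110],q)
arm.movel([549,-412,8],rate=150); rep("down")
arm.movel([555,-134,8],rate=80); rep("pushed")
arm.movel([554.5,-160,8],rate=200); arm.movel([554.5,-160,180],rate=250)
arm.move_to([480,-330,330],q); rep()
import pickle
for n in("top","scene"):
    c=cams.read_camera(n); pickle.dump(c,open(n+"4.pkl","wb")); save(c,n+"4.png")
P=cloud(pickle.load(open("top4.pkl","rb"))).reshape(-1,3); S=cloud(pickle.load(open("scene4.pkl","rb"))).reshape(-1,3)
for A,n in((P,"top"),(S,"scene")):
    m=(A[:,0]>450)&(A[:,0]<660)&(A[:,1]>-200)&(A[:,1]<150)&(A[:,2]>47)&(A[:,2]<62)
    Q=A[m]; print(n,m.sum(),Q[:,:2].min(0),Q[:,:2].max(0)); r=cv2.minAreaRect(Q[:,:2].astype(np.float32)); print(r)
E
```

```text
down 21.92 [ 549.5 -412.9    9.2] [-0.2  0.4  0.6] 85.21
pushed 25.54 [ 555.  -134.1    8. ] [-0.4 -3.3 -0.8] 85.23
 27.61 [ 479.9 -328.9  327.8] [ 0.8  0.9 -0.1] 85.14
top 601 [ 472.84704411 -124.67557572] [640.6062904  121.37617668]
((557.1173706054688, -2.1410903930664062), (244.0028533935547, 163.9073944091797), 88.86375427246094)
scene 479 [ 473.73877514 -126.75720474] [644.67765769 117.38653347]
((560.409912109375, -3.8800430297851562), (243.0854949951172, 167.7123565673828), 88.61321258544922)
```

View pics/scene4.png

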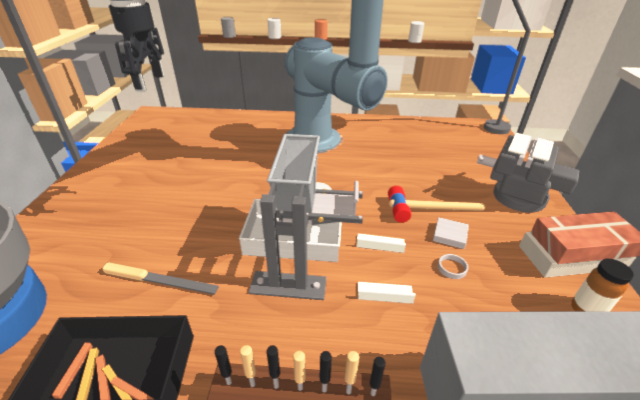

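View pics/top4.png

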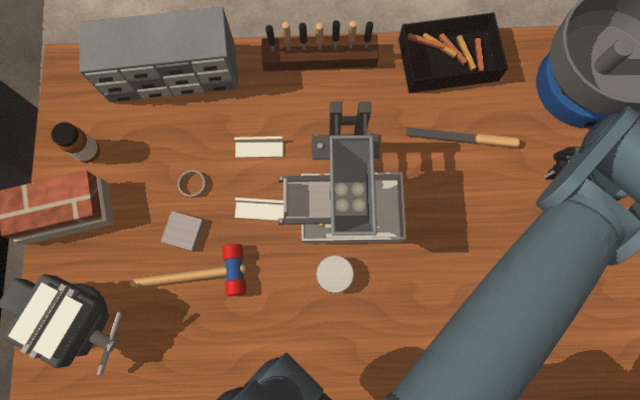

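The pan is at about (558,-3) by both cameras, roughly (0,-12) in the spout frame, and square. The gate is still shut and the bystanders haven't moved. Next I'll hook behind the lip with closed fingers and push to the stop.

```bash
python3 - <<'E'
from h import *
q=down(-np.pi/2-0.022); X=lambda y:558.7+.022*(y-9)
arm.command_gripper(0)
arm.movel([480,-330,370],rate=250)
arm.move_to([X(118),118,350],q); rep("above")
arm.movel([X(118),118,129],rate=180); rep("down")
y=118
arm.movel([X(135),135,129],rate=60); rep()
arm.movel([X(207),207,129],rate=50); rep("pull")
for y in np.arange(209,229,2):
    arm.movel([X(y),y,129],rate=40); s=state(); f=s["wrist_force"][1]; print(y,np.round(s["position"],1),round(f,1))
    if f<-18: break
c=cams.read_camera("top"); P=cloud(c)
import pickle; pickle.dump(c,open("top5.pkl","wb")); save(c,"top5.png"); rep("end")
E
```

```text
above 30.45 [561.3 117.1 349.9] [ 0.3  0.8 -0.7] -0.06
down 31.82 [562.1 118.  130.3] [ 0.6 -0.7 -0.3] 0.1
 32.26 [561.7 135.6 129.4] [ 0.2  0.6 -0. ] 0.17
pull 33.85 [563.  207.1 128.9] [-0.5 -2.4  0.5] -0.26
209 [563.1 209.  128.9] -3.2
211 [563.1 211.1 129. ] -3.3
213 [563.2 213.2 129. ] -4.1
215 [563.2 215.2 129. ] -3.5
217 [563.2 215.4 129. ] -9.8
219 [563.2 215.6 129. ] -15.3
221 [563.2 215.7 129. ] -21.9
end 35.65 [563.3 215.7 129. ] [ -2.8 -21.9   3.8] -0.05
```

Hard stop: the force rose from 4 N to 22 N with TCP y held at 215.7, against a prediction of about 216. I'll back off, lift clear and check.

```bash
python3 - <<'E'
from h import *
import pickle
arm.movel([563,203,129],rate=100); arm.movel([563,203,300],rate=250)
arm.move_to([280,420,330],down(-np.pi/2)); rep("clear")
c=cams.read_camera("top"); s=cams.read_camera("scene")
W=cloud(c).reshape(-1,3)
m=(W[:,0]>520)&(W[:,0]<605)&(W[:,1]>120)&(W[:,1]<260)&(W[:,2]>155)&(W[:,2]<175); print("hem",m.sum(),np.median(W[m],0))
for A,n in((W,"top"),(cloud(s).reshape(-1,3),"scene")):
    m=(A[:,0]>450)&(A[:,0]<660)&(A[:,1]>-200)&(A[:,1]<150)&(A[:,2]>47)&(A[:,2]<62)
    print(n,cv2.minAreaRect(A[m][:,:2].astype(np.float32)))
a=cv2.resize(c["color"][110:310,210:450],None,fx=1.8,fy=1.8); b=cv2.resize(s["color"][120:310,210:430],None,fx=1.64,fy=1.8)
h=min(len(a),len(b)); o=np.hstack([a[:h],b[:h]]); cv2.imwrite("pics/fin.png",o[:,:,::-1]); print(o.shape)
E
```

```text
clear 38.16 [280.7 419.6 329.6] [ 0.3  0.7 -0.1] -0.11
hem 169 [561.89633118 231.4215818  163.88774923]
top ((557.023193359375, -2.0382308959960938), (243.64727783203125, 163.73455810546875), 88.84522247314453)
scene ((560.9031982421875, -4.298484802246094), (243.6726531982422, 164.6642303466797), 88.73384094238281)
(342, 793, 3)
```

View pics/fin.png

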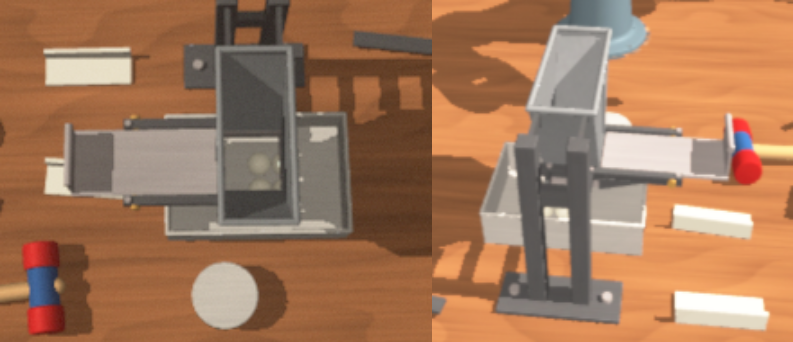

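```bash
python3 - <<'E'
from h import *
c=cams.read_camera("top"); s=cams.read_camera("scene")
W=cloud(c)
m=(abs(W[...,0]-559)<75)&(abs(W[...,1]+2)<115)
A=W[m&(W[...,2]>14)&(W[...,2]<44)]; print("top ball-height",len(A),np.round(A.min(0)),np.round(A.max(0)))
I=(abs(W[...,0]-559)<34)&(abs(W[...,1]-9)<36)
print("inside spout z hist",np.histogram(W[I][:,2],bins=[-20,15,44,60,90,140,200,260]))
a=cv2.resize(s["color"][185:265,235:350],None,fx=6.5,fy=6.5,interpolation=cv2.INTER_CUBIC); cv2.imwrite("pics/fin2.png",a[:,:,::-1])
V=cloud(s); m=(abs(V[...,0]-559)<72)&(abs(V[...,1]+2)<112)&(V[...,2]>12)&(V[...,2]<42)
r=s["color"].astype(int); v,u=np.nonzero(m)
n,lab,st,cen=cv2.connectedComponentsWithStats(m.astype(np.uint8))
for i in range(1,n):
    if st[i,4]>8: Q=V[lab==i]; print(np.round(cen[i]),st[i,4],np.round(Q.mean(0)),np.round(np.ptp(Q,0)))
E
```

```text
top ball-height 368 [ 485. -117.   15.] [633.   8.  44.]
inside spout z hist (array([311, 221,   0,   0,   0,   0,   0]), array([-20,  15,  44,  60,  90, 140, 200, 260]))
[286. 237.] 70 [591. -20.  23.] [16. 36. 17.]
```

View pics/fin2.png

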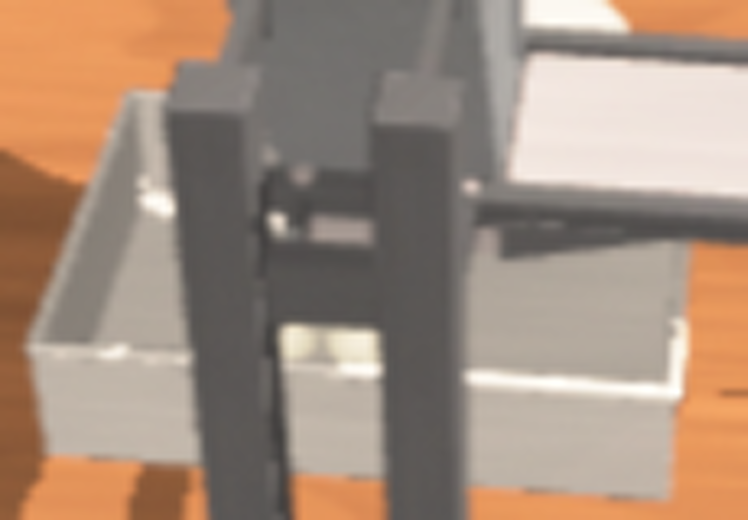

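```bash
python3 -c "
from h import *
rep(); arm.close_job()"
```

```text
38.36 [280.8 419.6 329.8] [0.2 0.1 0.8] 0.12
the job is handed in; nothing more can be done
```

I put the pan under the spout, drew the gate out to its end stop, and handed the job in at about 38 s of the 53 s allowed. I could only see some of the four balls in the pan at the end; the job reports no verdict.

**What I did**
- **Failed first try:** pinching the pan's end wall slipped, moving the pan about 20 mm and turning it to 0.19 rad. The low finger gap (0.8 mm on a 4 mm wall) had hinted at this, but I judged the grip good.
- **Placing the pan:** I pushed it square and into place with the two open fingertips, first along +x and then along +y.
- **Opening the gate:** I pushed the lip outward from behind with closed fingers until it stopped.

**Last checks**
- **Pan:** it stands flat and square. The top and scene cameras put its middle about 0 to 2 mm across and 11 to 14 mm along from the spout's middle, so they agree within about 4 mm. It had not moved after the gate opened.
- **Gate:** the force rose from 4 N to 22 N with no further travel, so it is hard on the stop. The camera put the lip's travel at about 83 mm, 2 mm short of the nominal 85 mm and within the calibration error.
- **Balls:** the trough and spout looked empty, with no depth reading above ball height inside the spout. I saw two balls through the spout from above and two ball tops between the uprights from the side, which may be the same pair. The others would be hidden by the hopper; I saw none on the bench.
- **Other tools:** no bystander appeared to have moved in the pictures; I did not measure them. The arm was clear at hand-in.

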